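# Fit the support spool and present the bronze bushing

### The job

Get the next pressing ready: slip the aluminium support spool right down onto the upright spindle of the steel bolster plate. Then, of the two identical closed cartridges on the cork pad, one holds a bronze bushing and the other a nylon dummy: lift each in turn clear of the pad to feel which is heavier, and set down upright on the pad any you do not keep. Finish while holding the heavier one upright, still, and centred about 40 mm above the top of the mounted spool, touching nothing else; do not tip a cartridge over, and leave the other things on the bench where they are.

Things in the scene. Friction and masses are not known exactly. Their poses are not given: they have to be found in the camera images.
- bolster: fixed dark steel plate 120 x 120 x 12 mm lying on the bench with a round steel spindle standing upright in its middle: 16 mm in diameter, 35 mm tall above the plate, its top 9 mm tapered to 6 mm; origin at the centre of the plate's underside, z up
- spindle_foot (a point): the point on the spindle's axis at the plate's top face (12 mm above the bench); a spool that is fully home has its origin here
- spindle_tip (a point): top of the spindle, on its axis, 35 mm above the plate
- spool: loose aluminium spool standing on the bench, 50 mm high, about 0.16 kg: two flanges 54 mm in diameter and 12 mm thick (bottom and top), a waist 36 mm in diameter between, and a through bore 20 mm in diameter along its z axis; origin at the centre of its underside. On the spindle the spool's top stands 15 mm above the spindle's tip
- spool_top (a point): centre of the spool's top face, 50 mm above its origin
- pad: fixed cork pad 150 x 260 mm (its x, y), 6 mm thick, on the bench; origin at the centre of its underside
- cartridge_1: closed steel bushing cartridge, an upright smooth cylinder 50 mm in diameter and 62 mm high with a small dark disc in the middle of its flat closed cap, standing on the cork pad at the start; origin at the centre of its underside, z up. Looks exactly like the other one; the hidden core inside has about 1.5 mm of play. Together with its core it weighs under 0.6 kg, and the two differ by more than 0.2 kg; either may be the heavier.
- cartridge_2: closed steel bushing cartridge, an upright smooth cylinder 50 mm in diameter and 62 mm high with a small dark disc in the middle of its flat closed cap, standing on the cork pad at the start; origin at the centre of its underside, z up. Looks exactly like the other one; the hidden core inside has about 1.5 mm of play. Together with its core it weighs under 0.6 kg, and the two differ by more than 0.2 kg; either may be the heavier.
- lamp_ring: brass lamp ring lying flat, 104 mm outside, 76 mm inside, 14 mm high; a loose bystander, origin at the middle of its underside; leave it alone
- lens: red glass bullseye lens, domed, 68 mm across, 25 mm high; a loose bystander, origin at the middle of its underside; leave it alone
- socket_wrench: steel socket wrench lying flat, about 190 mm long along its own x axis, 24 mm thick; a loose bystander, origin at the middle of its underside; leave it alone
- switch_cover: black bakelite switch cover, 45 x 75 mm, 30 mm high; a loose bystander, origin at the middle of its underside; leave it alone
- oil_can: copper oil can, 60 mm across, 110 mm high with a thin spout; a loose bystander, origin at the middle of its underside; leave it alone
- screwdriver: screwdriver lying flat, 190 mm long along its own x axis; a loose bystander, origin at the middle of its underside; leave it alone
Not all that is in view belongs to the job. There is more than one size of the bolster; the one meant has the size given above. What is shaped like the spool but green is not meant.

How it is judged (in metres and radians):
On the way, in this order (a step that is already met when the one before it is completed fails the run):
1. the spool is fully home on the spindle and released (z of spool in the frame of spindle_foot below 0.004 m and horizontal distance between spool and spindle_foot below 0.005 m and angle between spool's own z axis and vertical below 0.06 rad and contact force between the fingers and spool below 0.1 N), for 0.2 s.
2. the lighter cartridge has been lifted clear of the pad while the heavier stands on it (((z of cartridge_1 in the frame of pad above 0.018 m and contact force between cartridge_1 and pad below 0.1 N and contact force between the fingers and cartridge_1 above 0.5 N and angle between cartridge_2's own z axis and vertical below 0.1 rad and z of cartridge_2 in the frame of pad below 0.01 m and contact force between the fingers and cartridge_2 below 0.1 N and contact force between cartridge_2 and pad above 3.2 N) or (z of cartridge_2 in the frame of pad above 0.018 m and contact force between cartridge_2 and pad below 0.1 N and contact force between the fingers and cartridge_2 above 0.5 N and angle between cartridge_1's own z axis and vertical below 0.1 rad and z of cartridge_1 in the frame of pad below 0.01 m and contact force between the fingers and cartridge_1 below 0.1 N and contact force between cartridge_1 and pad above 3.2 N))), for 0.2 s.
3. the heavier cartridge has been lifted clear of the pad while the lighter stands on it, released (((z of cartridge_1 in the frame of pad above 0.018 m and contact force between cartridge_1 and pad below 0.1 N and contact force between the fingers and cartridge_1 above 0.5 N and angle between cartridge_2's own z axis and vertical below 0.1 rad and z of cartridge_2 in the frame of pad below 0.01 m and contact force between the fingers and cartridge_2 below 0.1 N and contact force between cartridge_2 and pad between 0.8 and 3.2 N) or (z of cartridge_2 in the frame of pad above 0.018 m and contact force between cartridge_2 and pad below 0.1 N and contact force between the fingers and cartridge_2 above 0.5 N and angle between cartridge_1's own z axis and vertical below 0.1 rad and z of cartridge_1 in the frame of pad below 0.01 m and contact force between the fingers and cartridge_1 below 0.1 N and contact force between cartridge_1 and pad between 0.8 and 3.2 N))), for 0.2 s.
At the end, for the whole second after the job is handed in: spool home on the spindle (within 4 mm of the plate, 5 mm of the axis); heavier cartridge held still by the fingers, within 15 mm of the spool's centre, 10 to 70 mm above its top, tilt under 0.15 rad, touching neither spool nor plate; lighter one released, upright on the pad (z of spool in the frame of spindle_foot below 0.004 m and horizontal distance between spool and spindle_foot below 0.005 m and angle between spool's own z axis and vertical below 0.06 rad and ((horizontal distance between cartridge_1 and spool_top below 0.015 m and z of cartridge_1 in the frame of spool_top between 0.01 and 0.07 m and angle between cartridge_1's own z axis and vertical below 0.15 rad and linear speed of cartridge_1 below 0.02 m/s and contact force between cartridge_1 and spool below 0.1 N and contact force between cartridge_1 and bolster below 0.1 N and contact force between the fingers and cartridge_1 above 0.5 N and angle between cartridge_2's own z axis and vertical below 0.1 rad and z of cartridge_2 in the frame of pad below 0.01 m and contact force between the fingers and cartridge_2 below 0.1 N and contact force between cartridge_2 and pad between 0.8 and 3.2 N) or (horizontal distance between cartridge_2 and spool_top below 0.015 m and z of cartridge_2 in the frame of spool_top between 0.01 and 0.07 m and angle between cartridge_2's own z axis and vertical below 0.15 rad and linear speed of cartridge_2 below 0.02 m/s and contact force between cartridge_2 and spool below 0.1 N and contact force between cartridge_2 and bolster below 0.1 N and contact force between the fingers and cartridge_2 above 0.5 N and angle between cartridge_1's own z axis and vertical below 0.1 rad and z of cartridge_1 in the frame of pad below 0.01 m and contact force between the fingers and cartridge_1 below 0.1 N and contact force between cartridge_1 and pad between 0.8 and 3.2 N))); the arm keeps its last pose, push and grip.
It fails at once if a cartridge is tipped over (angle between any of cartridge_1, cartridge_2's own z axis and vertical above 0.6 rad).
It fails at once if a bystander is moved more than 30 mm (distance of any of lamp_ring, lens, socket_wrench, switch_cover, oil_can, screwdriver from where it was at the start of the episode above 0.03 m).
It also fails if it takes over 72 s, if anything falls off the work surface, if the arm or the gripper's body presses on something with over 40 N, if the wrist force passes 120 N, or if a joint passes its speed limit or range.

### The arm

A 6-joint arm with a two-finger parallel gripper is mounted at the origin on the work surface. World frame = base frame: x ahead of the robot, y to its left, z up, the work surface at z = 0. Lengths are in m, angles in degrees, forces in N, time in s.
With the tool pointing down it reaches from about 0.35 to 1 m from the base axis. Payload 7.1 kg.
Tool frame: the origin (TCP) lies on the centre line of the jaws, within the pads' length; the fingertips stand 14 mm ahead of it and the grasp point (between the pads) lies 5 mm behind it; z points along the fingers, y is the direction in which the jaws open and shut (so a half turn about z gives the same grasp; the last joint's range is limited). The gripper opens to 85 mm and grips with 20 to 120 N. Pads are 22 mm wide; open, the fingers measure 114 mm over their backs; the gripper's body (76 mm by 85 mm) begins 54 mm behind the grasp point. The pads swing forward as they close: fully open they stand 13 mm farther back than shut.
Start: joints at [-77.808, 24.242, 93.386, -0, 62.372, -1.089], TCP at [0.144, -0.608, 0.245] pointing down, gripper open.
Joint ranges: [-172.04, 172.04], [-51.8, 120.97], [4.93, 147.93], [-75.15, 255.16], [6.16, 154.13], [-145.62, 145.62]. Speed limits (degrees/s): [136.94, 136.94, 172.46, 180, 180, 180].

### API

Orientations are given as [roll, pitch, yaw] about the fixed x, y, z axes, in that order (R = Rz(yaw) Ry(pitch) Rx(roll)).
In Python, from cell import r gives the robot as it stands.
- The arm moves only by the shell command python3 -m crank 'ROWS' [FORCE]. ROWS is JSON, a list of rows, each an object of numbers: "tx", "ty", "tz": the shift along the tool's x, y, z in m; "ax", "ay", "az": the turn, a rotation vector about the tool's x, y, z in rad; "gripper": the opening, from 0 (shut) to 1 (fully open). In form: [{"tx": .., "ty": .., "tz": .., "ax": .., "ay": .., "az": .., "gripper": ..}, ...]. A call has exactly 8 rows; each row shifts and turns the commanded pose from where the row before left it, along the tool's axes as they then stand; what a row does not reach is not made up. A row lasts 1/8 s, in which the tool goes at most 62.5 mm and 10.7 degrees, less where a joint would pass 70% of its speed; a pose out of reach is approached as far as the arm can. A call is refused whole if a number of a shift passes 0.0625 or a number of a turn 0.188, either way. A call with a gripper value outside its range is refused whole. The fingers move at their own pace and stop on an object; FORCE is the grip in N (left out, the last holds). Time passes only in rows, so rows that do not move let the fingers close, or fill a call up. It gives the time, the measured TCP pose, the force and the opening at its end, in the units of the state.
- r.get_state(): the state, without advancing time (a new reading comes with each control period).
- r.snapshot(name): name is "side" or "top"; returns the picture (384x512x3 uint8, red, green, blue); there is no depth.
- r.calibration(name): a dict with "mtx" (3x3 intrinsics, pixels), "view" (4x4, takes a point from world to camera coordinates). Camera axes: x right, y down, z forward; pixel columns grow to the right and rows downward; lengths in m; the calibration is good to about 2 mm. A picture is of the moment at which its call begins. calibration takes no time and is no camera call.
- r.close_job(): hands the job in, once; it reports no verdict.
The state is a dict: "time": time; "qpos": joint angles; "qd": joint speeds; "joint_torque": joint torques, N m; "tool_pos": TCP position; "tool_rot": TCP orientation; "contact_force": force on the tool from outside, world axes, zero at the start; "ft_torque": the same for the moment, N m; "finger_gap": finger opening in m.
Only numpy, scipy, OpenCV 4.12 (cv2) and the standard library are available. Lean on these libraries where they do the work, as an engineer would, in place of code of your own. Each camera call takes 0.05 s, during which the arm holds its last target.

## Working session

There is one attempt and no reset: what is moved stays moved. The work goes in short steps, Python scripts to look and compute and a shell command to move; the robot and the scene stay as the last step left them, time stands still between calls to the robot, and variables do not carry over. Pictures are saved under pics/ and viewed, and the job is handed in when it is done.

```bash
ls; mkdir -p pics
python3 - <<'E'
from cell import r
import cv2
for n in ("top","side"):
    cv2.imwrite(f"pics/{n}0.png",cv2.cvtColor(r.snapshot(n),cv2.COLOR_RGB2BGR))
    c=r.calibration(n);print(n,c)
print(r.get_state())
E
```

```text
pics
top {'mtx': array([[353.52670441,   0.        , 247.59026134],
       [  0.        , 353.52670441, 200.12974746],
       [  0.        ,   0.        ,   1.        ]]), 'view': array([[ 1.96474276e-04, -9.99852025e-01,  1.72014519e-02,
        -5.99331167e-02],
       [-9.89317102e-01, -2.70196400e-03, -1.45754488e-01,
         5.54080472e-01],
       [ 1.45779398e-01, -1.69890535e-02, -9.89171239e-01,
         9.41653591e-01],
       [ 0.00000000e+00,  0.00000000e+00,  0.00000000e+00,
         1.00000000e+00]])}
side {'mtx': array([[447.18411653,   0.        , 255.97018393],
       [  0.        , 447.18411653, 189.35169367],
       [  0.        ,   0.        ,   1.        ]]), 'view': array([[-0.92477578, -0.38005767,  0.01859907,  0.49369025],
       [-0.28926708,  0.6704219 , -0.68327084,  0.24804909],
       [ 0.2472131 , -0.63725242, -0.72992811,  1.32936986],
       [ 0.        ,  0.        ,  0.        ,  1.        ]])}
{'time': 0.1, 'qpos': array([-7.78079776e+01,  2.42798880e+01,  9.34282673e+01, -3.37330605e-04,
        6.23727867e+01, -1.08788893e+00]), 'qd': array([-0.01364418, -0.22505657, -0.09616422,  0.08994913, -0.11729182,
       -0.04595331]), 'joint_torque': array([ 2.71385834e-04, -5.58425546e+01, -2.82444799e+01, -4.89990896e-05,
        2.99145890e-03,  1.97501339e-05]), 'tool_pos': array([ 0.14349602, -0.60780244,  0.24461689]), 'tool_rot': array([-1.79919067e+02, -1.23817952e-03,  1.32800671e+01]), 'contact_force': array([0.11313902, 0.11424115, 0.69435869]), 'ft_torque': array([-0.01437955, -0.00350139,  0.02249739]), 'finger_gap': 0.08538633490228217}
```

View pics/top0.png

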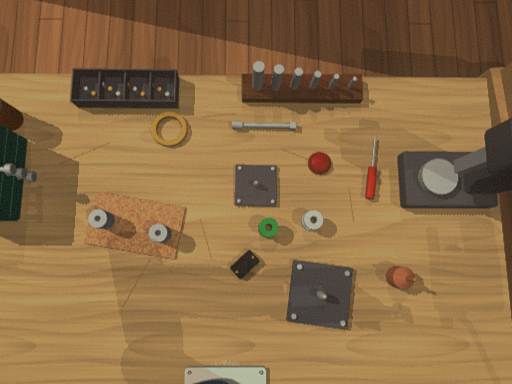

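View pics/side0.png

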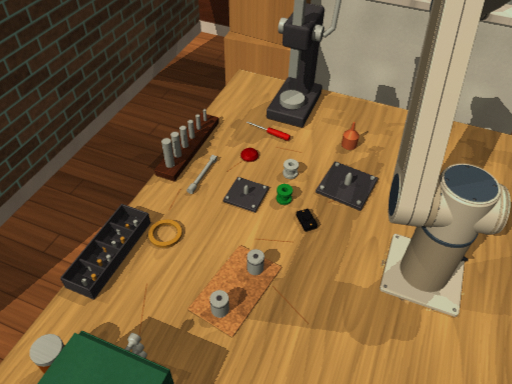

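Run:
```python
import cv2,numpy as np
a=cv2.imread("pics/top0.png");b=cv2.imread("pics/side0.png")
c=cv2.resize(a[150:330,225:365],None,fx=4,fy=4,interpolation=cv2.INTER_CUBIC)[:600]
cv2.imwrite("pics/t1.png",cv2.resize(a[155:275,225:345],None,fx=5,fy=5,interpolation=cv2.INTER_CUBIC))
cv2.imwrite("pics/t2.png",cv2.resize(a[185:265,80:190],None,fx=7,fy=7,interpolation=cv2.INTER_CUBIC))
cv2.imwrite("pics/s1.png",cv2.resize(b[140:340,180:330],None,fx=3,fy=3,interpolation=cv2.INTER_CUBIC))
```

```text
(no output)
```

View pics/t1.png

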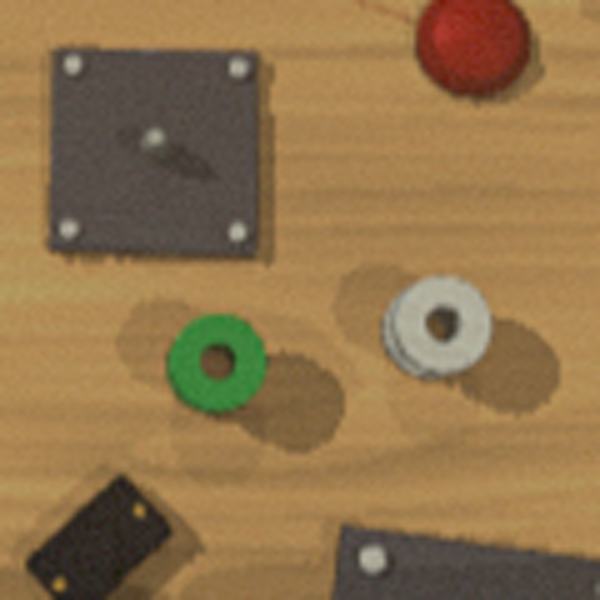

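View pics/t2.png

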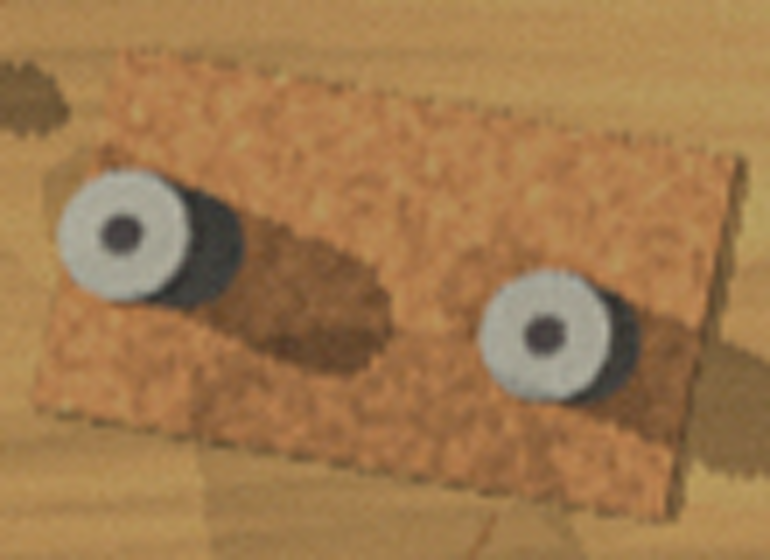

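View pics/s1.png

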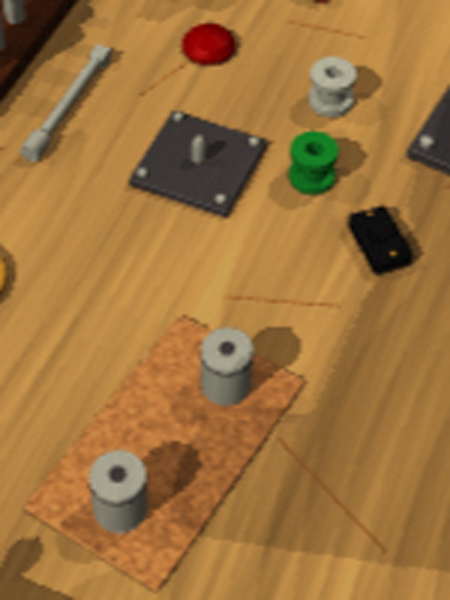

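```bash
cat > h.py <<'E'
import cv2,numpy as np
from cell import r
def cast(n,uv,z):
    c=r.calibration(n);K,V=c["mtx"],c["view"];R,t=V[:3,:3],V[:3,3]
    d=R.T@np.linalg.inv(K)@np.array([uv[0],uv[1],1.]);o=-R.T@t
    return o+d*(z-o[2])/d[2]
def proj(n,p):
    c=r.calibration(n);q=c["mtx"]@(c["view"][:3,:3]@np.array(p)+c["view"][:3,3]);return q[:2]/q[2]
def tri(uvt,uvs):
    P=[r.calibration(n)["mtx"]@r.calibration(n)["view"][:3] for n in("top","side")]
    X=cv2.triangulatePoints(P[0],P[1],np.float64(uvt),np.float64(uvs)).ravel();return X[:3]/X[3]
def blobs(img,roi,lo,satmax,up=4,amin=20):
    x0,y0,x1,y1=roi;s=cv2.resize(img[y0:y1,x0:x1],None,fx=up,fy=up,interpolation=cv2.INTER_CUBIC)
    s=cv2.GaussianBlur(s,(5,5),0);h=cv2.cvtColor(s,cv2.COLOR_BGR2HSV)
    m=((h[...,2]>lo)&(h[...,1]<satmax)).astype(np.uint8)
    cs,_=cv2.findContours(m,cv2.RETR_EXTERNAL,cv2.CHAIN_APPROX_NONE);o=[]
    for c in cs:
        if cv2.contourArea(c)<amin*up*up: continue
        hull=cv2.convexHull(c);(x,y),ax,an=cv2.fitEllipse(c)
        f=lambda a,b:((a+.5)/up-.5+x0,(b+.5)/up-.5+y0)
        mm=cv2.moments(hull)
        o.append((np.round(f(x,y),2),np.round(f(mm["m10"]/mm["m00"],mm["m01"]/mm["m00"]),2),np.round(np.array(ax)/up,2),cv2.contourArea(c)/up/up))
    return o
E
python3 - <<'E'
from h import *
a=cv2.imread("pics/top0.png");b=cv2.imread("pics/side0.png")
hs=cv2.cvtColor(a,cv2.COLOR_BGR2HSV)
for n,p in (("spool",(313,214)),("cart",(92,217)),("cside",(110,223)),("wood",(280,220)),("bol",(240,175)),("tip",(256,182))): print(n,hs[p[1],p[0]])
print("sp",blobs(a,(290,200,340,245),150,70))
print("c1",blobs(a,(80,200,125,240),115,70)); print("c2",blobs(a,(140,215,185,250),115,70))
print("tip",blobs(a,(247,174,270,195),110,70,8,3))
# bolster quads
m=((hs[...,2]<110)&(hs[...,1]<90)).astype(np.uint8)
for roi in ((230,160,282,212),(283,255,360,332)):
    x0,y0,x1,y1=roi;s=cv2.morphologyEx(m[y0:y1,x0:x1],cv2.MORPH_CLOSE,np.ones((9,9)))
    c=max(cv2.findContours(s,cv2.RETR_EXTERNAL,cv2.CHAIN_APPROX_NONE)[0],key=cv2.contourArea)
    rc=cv2.minAreaRect(c);bx=cv2.boxPoints(rc)+[x0,y0]
    w=np.array([cast("top",p,.012) for p in bx]);print(w.round(4).tolist(),np.linalg.norm(np.diff(w,axis=0),axis=1),w.mean(0))
E
```

```text
spool [ 29  29 178]
cart [ 25  28 172]
cside [23 32 63]
wood [ 17 131 166]
bol [19 49 83]
tip [ 25  34 163]
sp [(array([313.2 , 219.15]), array([313.2 , 219.17]), array([18.28, 19.28]), 276.5)]
c1 [(array([ 97.25, 218.05]), array([ 97.24, 218.05]), array([17.73, 18.77]), 260.90625)]
c2 [(array([157.49, 232.49]), array([157.5 , 232.48]), array([17.93, 18.7 ]), 263.15625)]
tip [(array([255.4 , 181.98]), array([255.4 , 181.99]), array([3.31, 4.07]), 10.46875)]
[[0.6615, -0.023, 0.012], [0.662, -0.1423, 0.012], [0.5446, -0.1409, 0.012], [0.5443, -0.0237, 0.012]] [0.1192475  0.11742353 0.11726111] [ 0.60309512 -0.08248164  0.012     ]
[[0.2179, -0.1517, 0.012], [0.3919, -0.18, 0.012], [0.3664, -0.3606, 0.012], [0.1932, -0.3276, 0.012]] [0.17630641 0.18235433 0.17635884] [ 0.29237251 -0.25495791  0.012     ]
```

Run:
```python
from h import *
a=cv2.imread("pics/top0.png");b=cv2.imread("pics/side0.png")
for t in (140,155,165): 
  o=blobs(a,(290,200,340,245),t,70);print("sp",o, cast("top",o[0][0],.05))
  p=cast("top",o[0][0],.05)
c1=cast("top",(97.25,218.05),.068);c2=cast("top",(157.49,232.49),.068);tip=cast("top",(255.4,181.98),.047)
print(c1,c2,tip)
for n,p in(("spool",p),("c1",c1),("c2",c2),("tip",tip)): print(n,"top-derived proj in side",proj("side",p))
for c,w in((p,.027),(c1,.025)):
  print("exp width",proj("top",c+[0,w,0])-proj("top",c-[0,w,0]))
print(blobs(b,(275,155,305,180),165,70)); print(blobs(b,(240,245,275,275),125,70)); print(blobs(b,(205,285,235,315),125,70));print(blobs(b,(236,180,256,198),110,70,8,3))
# spool/cart side silhouettes in side view: dark disc centre
for roi in((245,248,268,262),(208,290,232,305)):
  x0,y0,x1,y1=roi;s=cv2.resize(b[y0:y1,x0:x1],None,fx=6,fy=6,interpolation=cv2.INTER_CUBIC);g=cv2.cvtColor(s,cv2.COLOR_BGR2GRAY);m=(g<100).astype(np.uint8)
  for c in cv2.findContours(m,0,1)[0]:
    if cv2.contourArea(c)>60: (u,v),_,_=cv2.fitEllipse(c);print((u+.5)/6-.5+x0,(v+.5)/6-.5+y0,cv2.contourArea(c)/36)
```

```text
sp [(array([312.62, 219.29]), array([312.4 , 219.41]), array([18.56, 20.91]), 299.78125)] [ 0.50025239 -0.2372814   0.05      ]
sp [(array([313.25, 219.1 ]), array([313.24, 219.13]), array([18.2 , 18.97]), 270.96875)] [ 0.50077789 -0.23902837  0.05      ]
sp [(array([313.29, 219.06]), array([313.34, 219.02]), array([17.73, 18.35]), 255.09375)] [ 0.50088808 -0.23914137  0.05      ]
[0.50086671 0.34180861 0.068     ] [0.46269302 0.18061099 0.068     ] [ 0.60445676 -0.08076973  0.047     ]
spool top-derived proj in side [290.82469836 163.32293056]
c1 top-derived proj in side [218.9575354 297.1591693]
c2 top-derived proj in side [255.41955259 255.37231811]
tip top-derived proj in side [245.8887444  185.44654405]
exp width [-19.37786634  -0.06929599]
exp width [-18.9055323   -0.03455656]
[(array([290.44, 163.66]), array([290.46, 163.67]), array([ 9.55, 13.93]), 103.9375)]
[(array([255.03, 256.24]), array([255.04, 256.25]), array([14.09, 16.51]), 182.0625)]
[(array([218.68, 298.36]), array([218.66, 298.37]), array([16.14, 18.34]), 231.625)]
[(array([245.16, 188.44]), array([245.18, 188.74]), array([2.68, 9.21]), 17.3515625)]
255.2392381032308 255.65394846598306 15.597222222222221
265.2172342936198 257.2589639027913 41.263888888888886
218.7012087504069 297.58389409383136 21.13888888888889
229.1198476155599 298.5403931935628 52.736111111111114
```

```bash
python3 -m crank '[{"az":-0.167,"gripper":1},{"az":-0.167},{"az":-0.167},{"az":-0.167},{"az":-0.167},{"az":-0.167},{"az":-0.167},{"az":-0.170}]' 40
```

```text
validation failed for argument at $[0]...
```

```bash
python3 -m crank '[{"tx":0,"ty":0,"tz":0,"ax":0,"ay":0,"az":-0.167,"gripper":1},{"tx":0,"ty":0,"tz":0,"ax":0,"ay":0,"az":-0.167,"gripper":1},{"tx":0,"ty":0,"tz":0,"ax":0,"ay":0,"az":-0.167,"gripper":1},{"tx":0,"ty":0,"tz":0,"ax":0,"ay":0,"az":-0.167,"gripper":1},{"tx":0,"ty":0,"tz":0,"ax":0,"ay":0,"az":-0.167,"gripper":1},{"tx":0,"ty":0,"tz":0,"ax":0,"ay":0,"az":-0.167,"gripper":1},{"tx":0,"ty":0,"tz":0,"ax":0,"ay":0,"az":-0.167,"gripper":1},{"tx":0,"ty":0,"tz":0,"ax":0,"ay":0,"az":-0.170,"gripper":1}]' 40
```

```text
time: 1.1
tool_pos: [0.1435, -0.608, 0.2448]
tool_rot: [-180.0, -0.1, 90.3]
contact_force: [-0.8, -0.6, 0.1]
finger_gap: 0.0854
```

```bash
python3 -m crank '[{"tx":0.042,"ty":0.043,"tz":0,"ax":0,"ay":0,"az":0.002,"gripper":1},{"tx":0.042,"ty":0.043,"tz":0,"ax":0,"ay":0,"az":0.002,"gripper":1},{"tx":0.042,"ty":0.043,"tz":0,"ax":0,"ay":0,"az":0.002,"gripper":1},{"tx":0.042,"ty":0.043,"tz":0,"ax":0,"ay":0,"az":0,"gripper":1},{"tx":0.042,"ty":0.043,"tz":0,"ax":0,"ay":0,"az":0,"gripper":1},{"tx":0.042,"ty":0.043,"tz":0,"ax":0,"ay":0,"az":0,"gripper":1},{"tx":0.042,"ty":0.043,"tz":0.02,"ax":0,"ay":0,"az":0,"gripper":1},{"tx":0.042,"ty":0.043,"tz":0.02,"ax":0,"ay":0,"az":0,"gripper":1}]'
```

```text
time: 2.1
tool_pos: [0.4892, -0.2734, 0.2055]
tool_rot: [180.0, 0.0, 89.7]
contact_force: [1.1, -1.1, -0.3]
finger_gap: 0.0854
```

```bash
python3 -m crank '[{"tx":0.017,"ty":0.006,"tz":0.02,"ax":0,"ay":0,"az":-0.003,"gripper":1},{"tx":0.017,"ty":0.006,"tz":0.02,"ax":0,"ay":0,"az":-0.002,"gripper":1},{"tx":0,"ty":0,"tz":0.03,"ax":0,"ay":0,"az":0,"gripper":1},{"tx":0,"ty":0,"tz":0.02,"ax":0,"ay":0,"az":0,"gripper":1},{"tx":0,"ty":0,"tz":0,"ax":0,"ay":0,"az":0,"gripper":1},{"tx":0,"ty":0,"tz":0,"ax":0,"ay":0,"az":0,"gripper":1},{"tx":0,"ty":0,"tz":0,"ax":0,"ay":0,"az":0,"gripper":1},{"tx":0,"ty":0,"tz":0,"ax":0,"ay":0,"az":0,"gripper":1}]'
python3 - <<'E'
from h import *
cv2.imwrite("pics/top1.png",cv2.resize(cv2.cvtColor(r.snapshot("top"),cv2.COLOR_RGB2BGR)[150:270,220:380],None,fx=4,fy=4))
E
```

```text
time: 3.1
tool_pos: [0.5005, -0.2413, 0.1166]
tool_rot: [179.9, 0.0, 89.9]
contact_force: [-0.4, -0.1, -0.5]
finger_gap: 0.0852
```

View pics/top1.png

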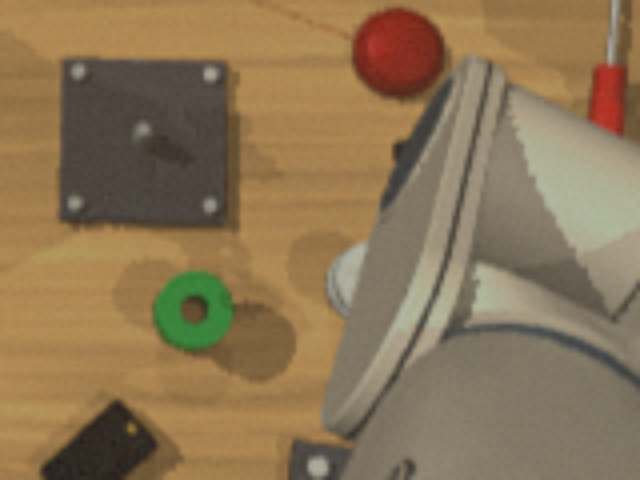

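```bash
python3 -m crank '[{"tx":0.002,"ty":0.0005,"tz":0.02,"ax":0,"ay":0,"az":0,"gripper":1},{"tx":0,"ty":0,"tz":0.02,"ax":0,"ay":0,"az":0,"gripper":1},{"tx":0,"ty":0,"tz":0.02,"ax":0,"ay":0,"az":0,"gripper":1},{"tx":0,"ty":0,"tz":0.02,"ax":0,"ay":0,"az":0,"gripper":1},{"tx":0,"ty":0,"tz":0,"ax":0,"ay":0,"az":0,"gripper":1},{"tx":0,"ty":0,"tz":0,"ax":0,"ay":0,"az":0,"gripper":1},{"tx":0,"ty":0,"tz":0,"ax":0,"ay":0,"az":0,"gripper":0.65},{"tx":0,"ty":0,"tz":0,"ax":0,"ay":0,"az":0,"gripper":0.65}]' 40
python3 - <<'E'
from h import *
cv2.imwrite("pics/side1.png",cv2.resize(cv2.cvtColor(r.snapshot("side"),cv2.COLOR_RGB2BGR)[90:210,220:380],None,fx=5,fy=5))
E
```

```text
time: 4.15
tool_pos: [0.501, -0.2392, 0.0365]
tool_rot: [179.9, 0.0, 89.9]
contact_force: [0.8, 0.1, 0.0]
finger_gap: 0.0554
```

View pics/side1.png

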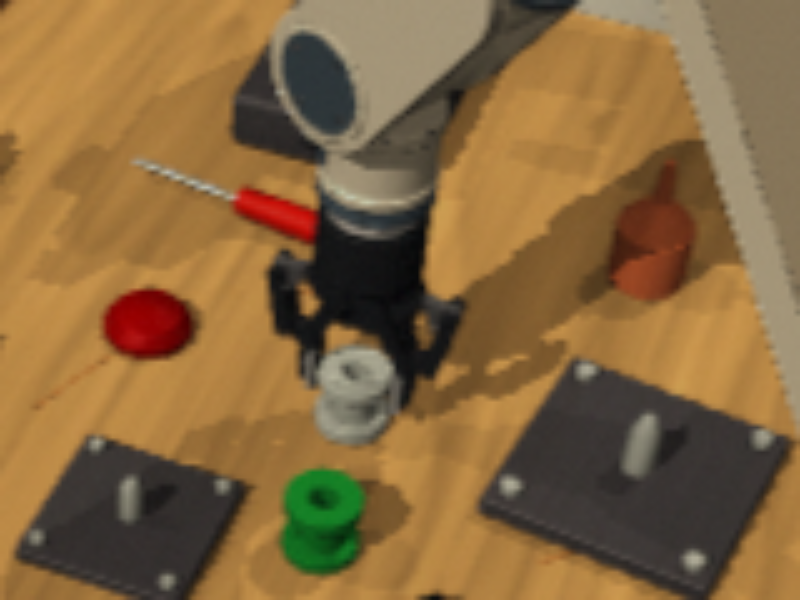

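```bash
python3 -m crank '[{"tx":0,"ty":0,"tz":0,"ax":0,"ay":0,"az":0,"gripper":0.45},{"tx":0,"ty":0,"tz":0,"ax":0,"ay":0,"az":0,"gripper":0.45},{"tx":0,"ty":0,"tz":0,"ax":0,"ay":0,"az":0,"gripper":0.45},{"tx":0,"ty":0,"tz":-0.01,"ax":0,"ay":0,"az":0,"gripper":0.45},{"tx":0,"ty":0,"tz":-0.02,"ax":0,"ay":0,"az":0,"gripper":0.45},{"tx":0,"ty":0,"tz":-0.03,"ax":0,"ay":0,"az":0,"gripper":0.45},{"tx":0,"ty":0,"tz":-0.02,"ax":0,"ay":0,"az":0,"gripper":0.45},{"tx":0,"ty":0,"tz":0,"ax":0,"ay":0,"az":0,"gripper":0.45}]' 40
```

```text
time: 5.2
tool_pos: [0.5018, -0.2396, 0.1184]
tool_rot: [179.8, 0.1, 89.9]
contact_force: [0.0, 0.9, -1.5]
finger_gap: 0.052
```

```bash
python3 -m crank '[{"tx":0.02,"ty":0.014,"tz":0,"ax":0,"ay":0,"az":0,"gripper":0.45},{"tx":0.03,"ty":0.02,"tz":0,"ax":0,"ay":0,"az":0,"gripper":0.45},{"tx":0.035,"ty":0.022,"tz":0,"ax":0,"ay":0,"az":0,"gripper":0.45},{"tx":0.035,"ty":0.022,"tz":0,"ax":0,"ay":0,"az":0,"gripper":0.45},{"tx":0.025,"ty":0.016,"tz":0,"ax":0,"ay":0,"az":0,"gripper":0.45},{"tx":0.013,"ty":0.0085,"tz":0,"ax":0,"ay":0,"az":0,"gripper":0.45},{"tx":0,"ty":0,"tz":0,"ax":0,"ay":0,"az":0,"gripper":0.45},{"tx":0,"ty":0,"tz":0,"ax":0,"ay":0,"az":0,"gripper":0.45}]' 40
python3 - <<'E'
from h import *
for n,(x0,y0,x1,y1) in (("top",(200,110,340,230)),("side",(200,110,340,230))):
  im=cv2.cvtColor(r.snapshot(n),cv2.COLOR_RGB2BGR);cv2.imwrite(f"pics/{n}2raw.png",im)
  cv2.imwrite(f"pics/{n}2.png",cv2.resize(im[y0:y1,x0:x1],None,fx=5,fy=5,interpolation=cv2.INTER_CUBIC))
E
```

```text
time: 6.2
tool_pos: [0.6024, -0.0819, 0.1155]
tool_rot: [-179.9, 0.0, 89.9]
contact_force: [0.3, 0.3, -1.6]
finger_gap: 0.0521
```

View pics/top2.png

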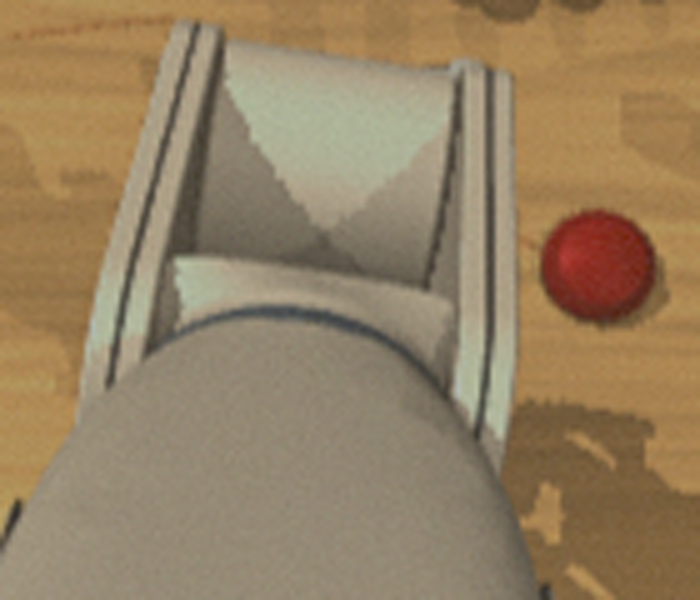

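View pics/side2.png

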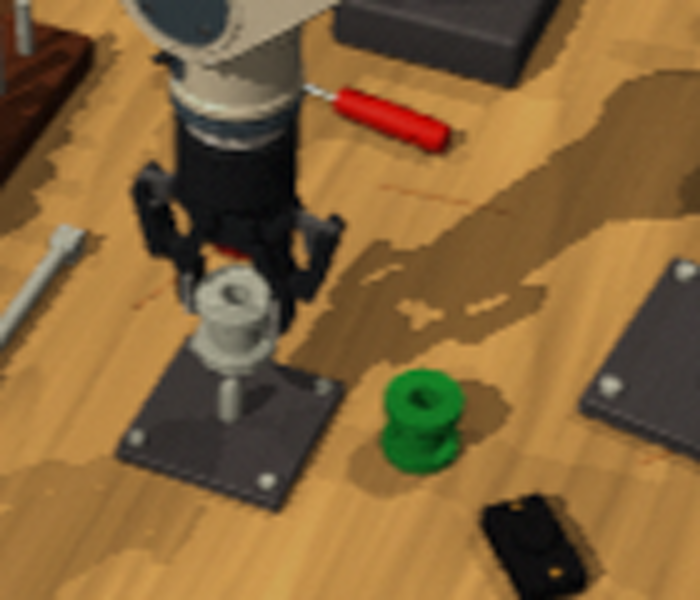

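Run:
```python
from h import *
b=cv2.imread("pics/side2raw.png");b0=cv2.imread("pics/side0.png")
h=cv2.cvtColor(b,cv2.COLOR_BGR2HSV)
def mid(img,row,u0,u1,lo):
    l=img[row].astype(float).mean(1); c=[u for u in range(u0,u1) if l[u]>lo]; return l[u0:u1].round(0).astype(int).tolist()
for row in (182,184,187,190,192): print(row,mid(b,row,239,254,100))
for row in (172,176,178,180): print(row,mid(b,row,234,260,100))
for z in(.08,.11,.13): print(z,proj("side",(.602,-.0814,z)))
for z in(.012,.03,.047): print(z,proj("side",(.6045,-.0808,z)))
```

```text
182 [56, 84, 118, 127, 141, 153, 152, 145, 142, 137, 132, 109, 80, 65, 56]
184 [56, 57, 56, 54, 75, 109, 123, 116, 101, 97, 95, 77, 60, 58, 58]
187 [56, 56, 56, 57, 67, 121, 147, 126, 88, 60, 55, 54, 45, 35, 37]
190 [56, 56, 56, 58, 75, 112, 126, 107, 81, 50, 39, 36, 36, 38, 50]
192 [57, 59, 57, 56, 71, 107, 121, 101, 75, 45, 35, 44, 56, 56, 58]
172 [132, 133, 130, 121, 87, 98, 139, 149, 147, 148, 147, 148, 146, 142, 141, 136, 132, 129, 121, 92, 95, 77, 21, 17, 13, 88]
176 [136, 137, 134, 123, 113, 129, 147, 134, 122, 123, 121, 110, 112, 108, 95, 76, 59, 50, 69, 83, 93, 67, 41, 78, 113, 126]
178 [136, 132, 103, 79, 118, 148, 151, 149, 134, 120, 121, 118, 114, 105, 95, 82, 69, 69, 122, 126, 100, 115, 122, 124, 126, 123]
180 [122, 85, 57, 53, 75, 107, 143, 152, 146, 146, 134, 125, 120, 115, 107, 103, 119, 129, 126, 104, 79, 101, 123, 121, 102, 80]
0.08 [246.67197383 178.61817509]
0.11 [246.70363777 172.13338007]
0.13 [246.72528387 167.7002447 ]
0.012 [245.85852412 192.53106699]
0.03 [245.86969861 188.91261016]
0.047 [245.88043252 185.43681832]
```

```bash
python3 -m crank '[{"tx":0.0006,"ty":0.002,"tz":0.01,"ax":0,"ay":0,"az":0,"gripper":0.45},{"tx":0,"ty":0,"tz":0.01,"ax":0,"ay":0,"az":0,"gripper":0.45},{"tx":0,"ty":0,"tz":0.006,"ax":0,"ay":0,"az":0,"gripper":0.45},{"tx":0,"ty":0,"tz":0.004,"ax":0,"ay":0,"az":0,"gripper":0.45},{"tx":0,"ty":0,"tz":0.004,"ax":0,"ay":0,"az":0,"gripper":0.45},{"tx":0,"ty":0,"tz":0.003,"ax":0,"ay":0,"az":0,"gripper":0.45},{"tx":0,"ty":0,"tz":0.002,"ax":0,"ay":0,"az":0,"gripper":0.45},{"tx":0,"ty":0,"tz":0,"ax":0,"ay":0,"az":0,"gripper":0.45}]' 40
```

```text
time: 7.3
tool_pos: [0.6052, -0.0805, 0.0768]
tool_rot: [-180.0, -0.0, 89.9]
contact_force: [0.7, -0.7, -1.0]
finger_gap: 0.052
```

```bash
python3 -m crank '[{"tx":0,"ty":0,"tz":0.003,"ax":0,"ay":0,"az":0,"gripper":0.45},{"tx":0,"ty":0,"tz":0.003,"ax":0,"ay":0,"az":0,"gripper":0.45},{"tx":0,"ty":0,"tz":0.003,"ax":0,"ay":0,"az":0,"gripper":0.45},{"tx":0,"ty":0,"tz":0.002,"ax":0,"ay":0,"az":0,"gripper":0.45},{"tx":0,"ty":0,"tz":0,"ax":0,"ay":0,"az":0,"gripper":0.45},{"tx":0,"ty":0,"tz":0,"ax":0,"ay":0,"az":0,"gripper":0.45},{"tx":0,"ty":0,"tz":0,"ax":0,"ay":0,"az":0,"gripper":0.45},{"tx":0,"ty":0,"tz":0,"ax":0,"ay":0,"az":0,"gripper":0.45}]' 40
python3 - <<'E'
from h import *
im=cv2.cvtColor(r.snapshot("side"),cv2.COLOR_RGB2BGR)
cv2.imwrite("pics/side3.png",cv2.resize(im[130:230,200:320],None,fx=6,fy=6,interpolation=cv2.INTER_CUBIC))
for k in range(3): print(r.get_state()["contact_force"])
E
```

```text
time: 8.3
tool_pos: [0.6053, -0.0805, 0.066]
tool_rot: [180.0, 0.0, 89.9]
contact_force: [0.5, 0.3, -1.8]
finger_gap: 0.0518
[ 0.52795538 -0.25983376 -2.2888247 ]
[ 0.52795538 -0.25983376 -2.2888247 ]
[ 0.52795538 -0.25983376 -2.2888247 ]
```

View pics/side3.png

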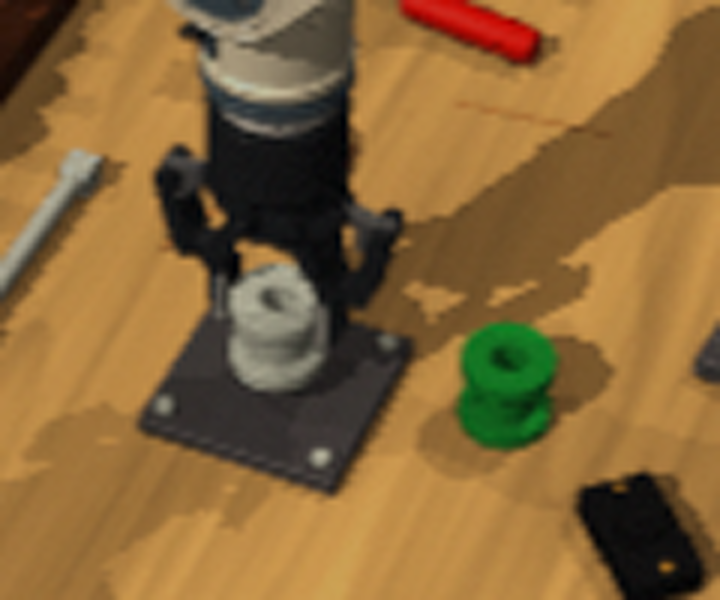

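```bash
python3 -m crank '[{"tx":0,"ty":0,"tz":0.003,"ax":0,"ay":0,"az":0,"gripper":0.45},{"tx":0,"ty":0,"tz":0.003,"ax":0,"ay":0,"az":0,"gripper":0.45},{"tx":0,"ty":0,"tz":0.003,"ax":0,"ay":0,"az":0,"gripper":0.45},{"tx":0,"ty":0,"tz":0.003,"ax":0,"ay":0,"az":0,"gripper":0.45},{"tx":0,"ty":0,"tz":0.002,"ax":0,"ay":0,"az":0,"gripper":0.45},{"tx":0,"ty":0,"tz":0.001,"ax":0,"ay":0,"az":0,"gripper":0.45},{"tx":0,"ty":0,"tz":0.001,"ax":0,"ay":0,"az":0,"gripper":0.45},{"tx":0,"ty":0,"tz":0,"ax":0,"ay":0,"az":0,"gripper":0.45}]' 40
```

```text
time: 9.35
tool_pos: [0.6052, -0.0805, 0.0498]
tool_rot: [-180.0, -0.0, 89.9]
contact_force: [-0.2, 0.0, -1.8]
finger_gap: 0.052
```

```bash
python3 -m crank '[{"tx":0,"ty":0,"tz":0.001,"ax":0,"ay":0,"az":0,"gripper":0.45},{"tx":0,"ty":0,"tz":0.0005,"ax":0,"ay":0,"az":0,"gripper":0.45},{"tx":0,"ty":0,"tz":0,"ax":0,"ay":0,"az":0,"gripper":0.7},{"tx":0,"ty":0,"tz":0,"ax":0,"ay":0,"az":0,"gripper":0.9},{"tx":0,"ty":0,"tz":0,"ax":0,"ay":0,"az":0,"gripper":1},{"tx":0,"ty":0,"tz":0,"ax":0,"ay":0,"az":0,"gripper":1},{"tx":0,"ty":0,"tz":0,"ax":0,"ay":0,"az":0,"gripper":1},{"tx":0,"ty":0,"tz":0,"ax":0,"ay":0,"az":0,"gripper":1}]' 40
python3 - <<'E'
from h import *
im=cv2.cvtColor(r.snapshot("side"),cv2.COLOR_RGB2BGR)
cv2.imwrite("pics/side4.png",cv2.resize(im[130:230,200:320],None,fx=6,fy=6,interpolation=cv2.INTER_CUBIC))
E
```

```text
time: 10.35
tool_pos: [0.6053, -0.0805, 0.0483]
tool_rot: [-180.0, 0.0, 89.9]
contact_force: [-0.3, 0.6, -1.0]
finger_gap: 0.0855
```

View pics/side4.png

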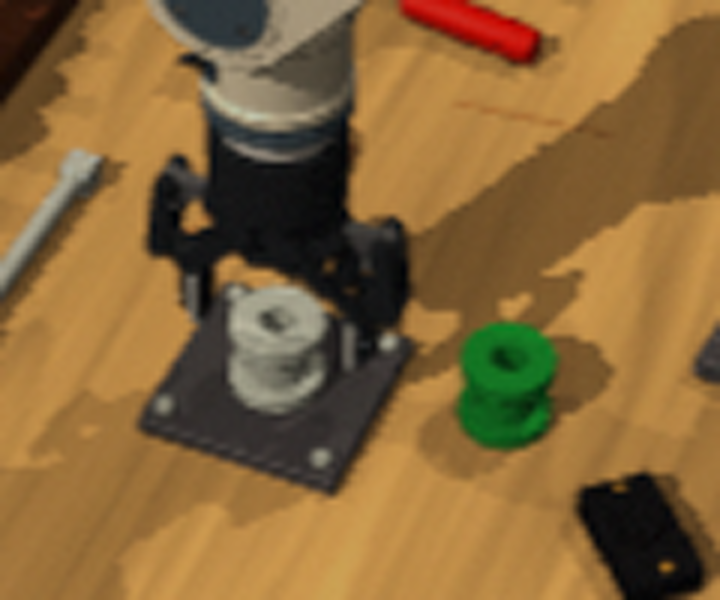

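```bash
python3 -m crank '[{"tx":0,"ty":0,"tz":-0.02,"ax":0,"ay":0,"az":0,"gripper":1},{"tx":0,"ty":0,"tz":-0.05,"ax":0,"ay":0,"az":0,"gripper":1},{"tx":0,"ty":0,"tz":-0.05,"ax":0,"ay":0,"az":0,"gripper":1},{"tx":0.044,"ty":-0.024,"tz":0,"ax":0,"ay":0,"az":0,"gripper":1},{"tx":0.05,"ty":-0.028,"tz":0,"ax":0,"ay":0,"az":0,"gripper":1},{"tx":0.05,"ty":-0.028,"tz":0,"ax":0,"ay":0,"az":0,"gripper":1},{"tx":0.05,"ty":-0.028,"tz":0,"ax":0,"ay":0,"az":0,"gripper":1},{"tx":0.045,"ty":-0.024,"tz":0,"ax":0,"ay":0,"az":0,"gripper":1}]' 80
python3 -m crank '[{"tx":0.015,"ty":-0.008,"tz":0.0,"ax":0,"ay":0,"az":0,"gripper":1},{"tx":0.007,"ty":-0.003,"tz":0.0,"ax":0,"ay":0,"az":0,"gripper":1},{"tx":0,"ty":0,"tz":0.0,"ax":0,"ay":0,"az":0,"gripper":1},{"tx":0,"ty":0,"tz":0.02,"ax":0,"ay":0,"az":0,"gripper":1},{"tx":0,"ty":0,"tz":0.02,"ax":0,"ay":0,"az":0,"gripper":1},{"tx":0,"ty":0,"tz":0,"ax":0,"ay":0,"az":0,"gripper":1},{"tx":0,"ty":0,"tz":0,"ax":0,"ay":0,"az":0,"gripper":1},{"tx":0,"ty":0,"tz":0,"ax":0,"ay":0,"az":0,"gripper":1}]' 80
python3 - <<'E'
from h import *
t=cv2.cvtColor(r.snapshot("top"),cv2.COLOR_RGB2BGR);cv2.imwrite("pics/top5raw.png",t)
im=cv2.cvtColor(r.snapshot("side"),cv2.COLOR_RGB2BGR);cv2.imwrite("pics/side5raw.png",im)
cv2.imwrite("pics/side5.png",cv2.resize(im[130:330,180:340],None,fx=3,fy=3,interpolation=cv2.INTER_CUBIC))
o=blobs(t,(235,165,275,205),155,70);print(o,[cast("top",q[0],.062) for q in o])
print(blobs(im,(237,172,257,186),165,70), proj("side",cast("top",o[0][0],.062)))
print(r.get_state()["contact_force"])
E
```

```text
time: 11.4
tool_pos: [0.4727, 0.1602, 0.1699]
tool_rot: [179.9, -0.0, 89.9]
contact_force: [0.7, 0.2, -0.3]
finger_gap: 0.0854
time: 12.4
tool_pos: [0.4632, 0.1805, 0.1291]
tool_rot: [179.9, -0.0, 89.9]
contact_force: [0.1, 0.7, -0.2]
finger_gap: 0.0854
[(array([255.47, 181.17]), array([255.47, 181.19]), array([17.81, 18.31]), 255.71875)] [array([ 0.60371559, -0.08037349,  0.062     ])]
[(array([242.78, 174.88]), array([242.71, 174.91]), array([ 5.65, 12.97]), 31.1875)] [246.05656883 182.47397846]
[-0.67374167  0.09565045 -0.2277149 ]
```

View pics/side5.png

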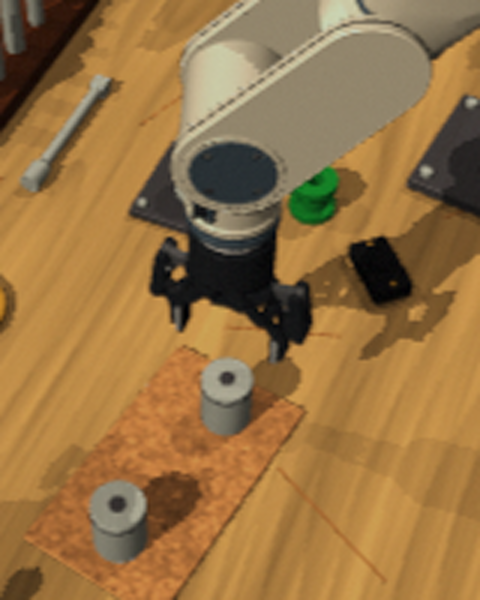

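View pics/top5raw.png

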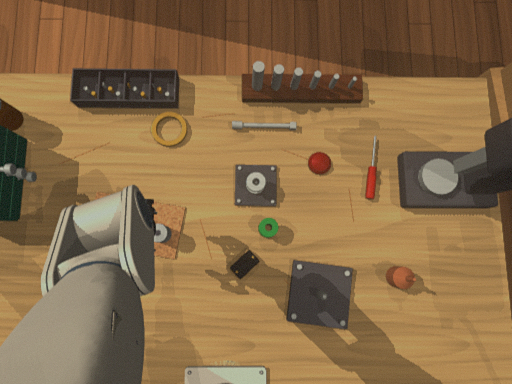

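```bash
python3 -m crank '[{"tx":0,"ty":0,"tz":0.025,"ax":0,"ay":0,"az":0,"gripper":1},{"tx":0,"ty":0,"tz":0.025,"ax":0,"ay":0,"az":0,"gripper":1},{"tx":0,"ty":0,"tz":0.025,"ax":0,"ay":0,"az":0,"gripper":1},{"tx":0,"ty":0,"tz":0.014,"ax":0,"ay":0,"az":0,"gripper":1},{"tx":0,"ty":0,"tz":0,"ax":0,"ay":0,"az":0,"gripper":1},{"tx":0,"ty":0,"tz":0,"ax":0,"ay":0,"az":0,"gripper":0.7},{"tx":0,"ty":0,"tz":0,"ax":0,"ay":0,"az":0,"gripper":0.6},{"tx":0,"ty":0,"tz":0,"ax":0,"ay":0,"az":0,"gripper":0.4}]' 80
python3 -m crank '[{"tx":0,"ty":0,"tz":0,"ax":0,"ay":0,"az":0,"gripper":0.4},{"tx":0,"ty":0,"tz":0,"ax":0,"ay":0,"az":0,"gripper":0.4},{"tx":0,"ty":0,"tz":0,"ax":0,"ay":0,"az":0,"gripper":0.4},{"tx":0,"ty":0,"tz":-0.01,"ax":0,"ay":0,"az":0,"gripper":0.4},{"tx":0,"ty":0,"tz":-0.015,"ax":0,"ay":0,"az":0,"gripper":0.4},{"tx":0,"ty":0,"tz":-0.015,"ax":0,"ay":0,"az":0,"gripper":0.4},{"tx":0,"ty":0,"tz":0,"ax":0,"ay":0,"az":0,"gripper":0.4},{"tx":0,"ty":0,"tz":0,"ax":0,"ay":0,"az":0,"gripper":0.4}]' 80
```

```text
time: 13.5
tool_pos: [0.4632, 0.1809, 0.0406]
tool_rot: [179.9, -0.0, 90.0]
contact_force: [-0.5, -0.4, 9.1]
finger_gap: 0.0487
time: 14.5
tool_pos: [0.4625, 0.1806, 0.0795]
tool_rot: [180.0, -0.0, 89.9]
contact_force: [0.0, 0.5, -1.7]
finger_gap: 0.0487
```

Run:
```python
from h import *
f=[]
for k in range(4):
  im=cv2.cvtColor(r.snapshot("side"),cv2.COLOR_RGB2BGR);s=r.get_state();f.append(s["contact_force"]);
print(np.round(f,2),s["ft_torque"],s["tool_pos"])
cv2.imwrite("pics/side6.png",cv2.resize(im[200:330,180:340],None,fx=5,fy=4.6,interpolation=cv2.INTER_CUBIC))
```

```text
[[-0.24 -0.48 -2.98]
 [ 0.57  0.07 -2.06]
 [ 0.64 -0.51 -1.74]
 [ 0.1  -0.3  -2.11]] [ 0.00965066  0.01803004 -0.02214715] [0.46217494 0.18051232 0.07890476]
```

View pics/side6.png

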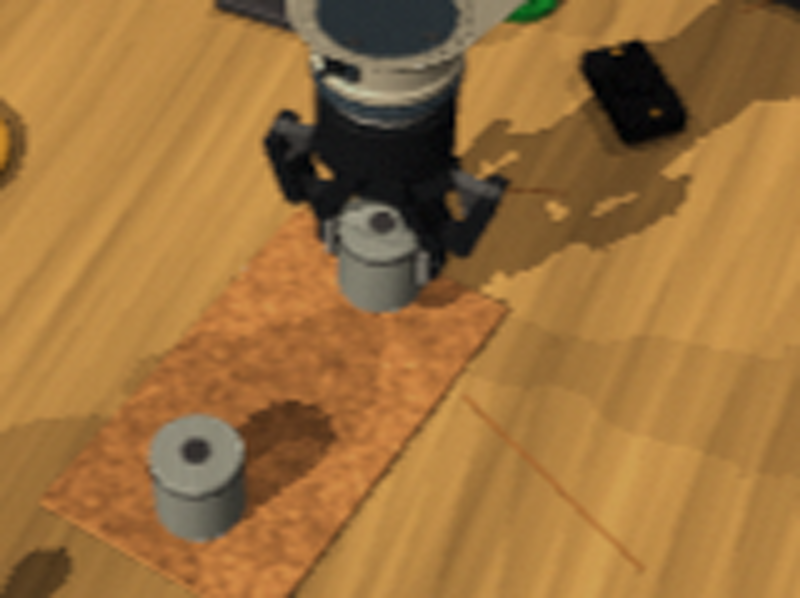

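```bash
python3 -m crank '[{"tx":0,"ty":0,"tz":0.015,"ax":0,"ay":0,"az":0,"gripper":0.4},{"tx":0,"ty":0,"tz":0.012,"ax":0,"ay":0,"az":0,"gripper":0.4},{"tx":0,"ty":0,"tz":0.007,"ax":0,"ay":0,"az":0,"gripper":0.4},{"tx":0,"ty":0,"tz":0.003,"ax":0,"ay":0,"az":0,"gripper":0.4},{"tx":0,"ty":0,"tz":0.0012,"ax":0,"ay":0,"az":0,"gripper":0.4},{"tx":0,"ty":0,"tz":0,"ax":0,"ay":0,"az":0,"gripper":0.4},{"tx":0,"ty":0,"tz":0,"ax":0,"ay":0,"az":0,"gripper":0.4},{"tx":0,"ty":0,"tz":0,"ax":0,"ay":0,"az":0,"gripper":0.4}]' 80
```

```text
time: 15.7
tool_pos: [0.4627, 0.1807, 0.0414]
tool_rot: [180.0, -0.0, 89.9]
contact_force: [-0.1, 0.1, -2.1]
finger_gap: 0.0489
```

```bash
python3 -m crank '[{"tx":0,"ty":0,"tz":0.0008,"ax":0,"ay":0,"az":0,"gripper":0.4},{"tx":0,"ty":0,"tz":0,"ax":0,"ay":0,"az":0,"gripper":0.4},{"tx":0,"ty":0,"tz":0,"ax":0,"ay":0,"az":0,"gripper":0.62},{"tx":0,"ty":0,"tz":0,"ax":0,"ay":0,"az":0,"gripper":0.7},{"tx":0,"ty":0,"tz":0,"ax":0,"ay":0,"az":0,"gripper":0.8},{"tx":0,"ty":0,"tz":0,"ax":0,"ay":0,"az":0,"gripper":1},{"tx":0,"ty":0,"tz":0,"ax":0,"ay":0,"az":0,"gripper":1},{"tx":0,"ty":0,"tz":-0.005,"ax":0,"ay":0,"az":0,"gripper":1}]' 80
python3 -m crank '[{"tx":0,"ty":0,"tz":-0.025,"ax":0,"ay":0,"az":0,"gripper":1},{"tx":0,"ty":0,"tz":-0.04,"ax":0,"ay":0,"az":0,"gripper":1},{"tx":0,"ty":0,"tz":-0.03,"ax":0,"ay":0,"az":0,"gripper":1},{"tx":0.045,"ty":0.01,"tz":0,"ax":0,"ay":0,"az":0,"gripper":1},{"tx":0.05,"ty":0.012,"tz":0,"ax":0,"ay":0,"az":0,"gripper":1},{"tx":0.045,"ty":0.012,"tz":0,"ax":0,"ay":0,"az":0,"gripper":1},{"tx":0.015,"ty":0.004,"tz":0,"ax":0,"ay":0,"az":0,"gripper":1},{"tx":0,"ty":0,"tz":0,"ax":0,"ay":0,"az":0,"gripper":1}]' 80
python3 - <<'E'
from h import *
im=cv2.cvtColor(r.snapshot("side"),cv2.COLOR_RGB2BGR)
cv2.imwrite("pics/side7.png",cv2.resize(im[210:340,180:340],None,fx=5,fy=4.6,interpolation=cv2.INTER_CUBIC))
im=cv2.cvtColor(r.snapshot("top"),cv2.COLOR_RGB2BGR)
cv2.imwrite("pics/top7.png",im)
s=r.get_state();print(s["tool_pos"],s["qpos"])
E
```

```text
time: 16.7
tool_pos: [0.4622, 0.1806, 0.0453]
tool_rot: [-180.0, 0.0, 89.9]
contact_force: [0.4, -0.4, 0.5]
finger_gap: 0.085
time: 17.7
tool_pos: [0.5004, 0.3359, 0.1402]
tool_rot: [-180.0, 0.0, 90.0]
contact_force: [-0.4, -1.1, -0.2]
finger_gap: 0.0855
[0.49994341 0.33437464 0.14006341] [ 3.26469029e+01  3.00617300e+01  1.00230585e+02 -1.37071805e-02
  4.98029478e+01  3.27300863e+01]
```

View pics/side7.png

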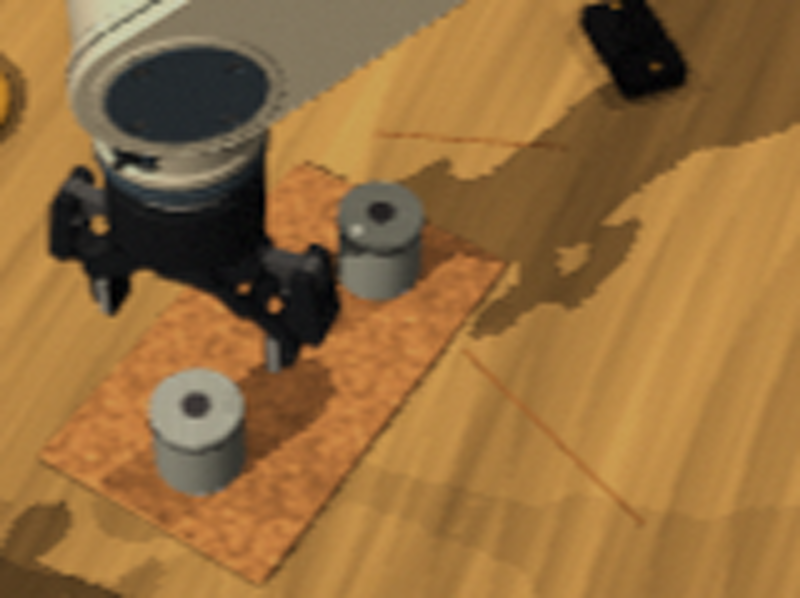

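```bash
python3 -m crank '[{"tx":0.007,"ty":0.001,"tz":0.0,"ax":0,"ay":0,"az":0,"gripper":1},{"tx":0,"ty":0,"tz":0.025,"ax":0,"ay":0,"az":0,"gripper":1},{"tx":0,"ty":0,"tz":0.025,"ax":0,"ay":0,"az":0,"gripper":1},{"tx":0,"ty":0,"tz":0.025,"ax":0,"ay":0,"az":0,"gripper":1},{"tx":0,"ty":0,"tz":0.024,"ax":0,"ay":0,"az":0,"gripper":1},{"tx":0,"ty":0,"tz":0,"ax":0,"ay":0,"az":0,"gripper":1},{"tx":0,"ty":0,"tz":0,"ax":0,"ay":0,"az":0,"gripper":0.75},{"tx":0,"ty":0,"tz":0,"ax":0,"ay":0,"az":0,"gripper":0.65}]' 90
```

```text
time: 18.8
tool_pos: [0.5024, 0.343, 0.0426]
tool_rot: [179.9, -0.1, 89.9]
contact_force: [1.3, -0.7, 0.5]
finger_gap: 0.0559
```

```bash
python3 -m crank '[{"tx":0,"ty":0,"tz":0,"ax":0,"ay":0,"az":0,"gripper":0.6},{"tx":0,"ty":0,"tz":0,"ax":0,"ay":0,"az":0,"gripper":0.4},{"tx":0,"ty":0,"tz":0,"ax":0,"ay":0,"az":0,"gripper":0.4},{"tx":0,"ty":0,"tz":0,"ax":0,"ay":0,"az":0,"gripper":0.4},{"tx":0,"ty":0,"tz":-0.01,"ax":0,"ay":0,"az":0,"gripper":0.4},{"tx":0,"ty":0,"tz":-0.015,"ax":0,"ay":0,"az":0,"gripper":0.4},{"tx":0,"ty":0,"tz":-0.015,"ax":0,"ay":0,"az":0,"gripper":0.4},{"tx":0,"ty":0,"tz":0,"ax":0,"ay":0,"az":0,"gripper":0.4}]' 90
python3 - <<'E'
from h import *
f=[]
for k in range(5):
  im=cv2.cvtColor(r.snapshot("side"),cv2.COLOR_RGB2BGR);s=r.get_state();f.append(s["contact_force"]);
print(np.round(f,2),s["ft_torque"],s["tool_pos"])
cv2.imwrite("pics/side8.png",cv2.resize(im[200:330,180:340],None,fx=5,fy=4.6,interpolation=cv2.INTER_CUBIC))
E
```

```text
time: 19.8
tool_pos: [0.5027, 0.3433, 0.0832]
tool_rot: [179.8, -0.1, 89.9]
contact_force: [1.2, -0.3, -3.9]
finger_gap: 0.0481
[[ 0.08 -0.65 -5.31]
 [-0.47 -0.02 -4.38]
 [-0.36 -0.24 -5.27]
 [-0.39 -0.59 -4.58]
 [-0.16 -0.01 -5.78]] [ 0.01033987 -0.00393969 -0.02894412] [0.5012963  0.34236365 0.08083487]
```

View pics/side8.png

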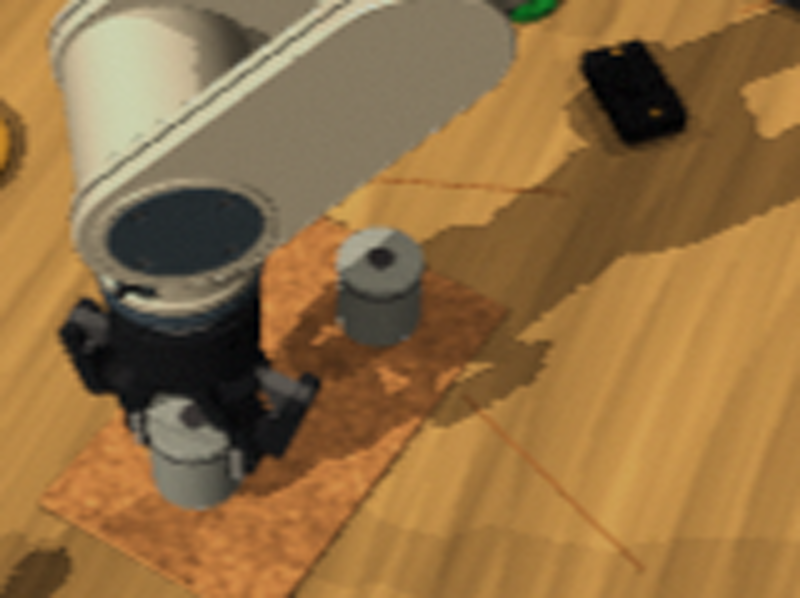

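```bash
python3 -m crank '[{"tx":0,"ty":0,"tz":-0.03,"ax":0,"ay":0,"az":0,"gripper":0.4},{"tx":0,"ty":0,"tz":-0.04,"ax":0,"ay":0,"az":0,"gripper":0.4},{"tx":-0.01,"ty":0.002,"tz":-0.03,"ax":0,"ay":0,"az":0,"gripper":0.4},{"tx":-0.025,"ty":0.006,"tz":0,"ax":0,"ay":0,"az":0,"gripper":0.4},{"tx":-0.04,"ty":0.01,"tz":0,"ax":0,"ay":0,"az":0,"gripper":0.4},{"tx":-0.04,"ty":0.01,"tz":0,"ax":0,"ay":0,"az":0,"gripper":0.4},{"tx":-0.04,"ty":0.01,"tz":0,"ax":0,"ay":0,"az":0,"gripper":0.4},{"tx":-0.04,"ty":0.01,"tz":0,"ax":0,"ay":0,"az":0,"gripper":0.4}]' 90
python3 -m crank '[{"tx":-0.04,"ty":0.01,"tz":0,"ax":0,"ay":0,"az":0,"gripper":0.4},{"tx":-0.04,"ty":0.01,"tz":0,"ax":0,"ay":0,"az":0,"gripper":0.4},{"tx":-0.04,"ty":0.01,"tz":0,"ax":0,"ay":0,"az":0,"gripper":0.4},{"tx":-0.04,"ty":0.01,"tz":0,"ax":0,"ay":0,"az":0,"gripper":0.4},{"tx":-0.035,"ty":0.008,"tz":0,"ax":0,"ay":0,"az":0,"gripper":0.4},{"tx":-0.022,"ty":0.005,"tz":0,"ax":0,"ay":0,"az":0,"gripper":0.4},{"tx":-0.01,"ty":0.0025,"tz":0,"ax":0,"ay":0,"az":0,"gripper":0.4},{"tx":0,"ty":0,"tz":0,"ax":0,"ay":0,"az":0,"gripper":0.4}]' 90
```

```text
time: 21.05
tool_pos: [0.5493, 0.1462, 0.1808]
tool_rot: [-179.9, 0.0, 89.9]
contact_force: [0.8, -0.2, -5.8]
finger_gap: 0.0479
time: 22.05
tool_pos: [0.6046, -0.0794, 0.1811]
tool_rot: [-180.0, -0.0, 89.9]
contact_force: [0.6, 0.4, -4.7]
finger_gap: 0.0482
```

Over the spool; down 44 mm to TCP 0.137, then settle and look.

```bash
python3 -m crank '[{"tx":0,"ty":0,"tz":0.012,"ax":0,"ay":0,"az":0,"gripper":0.4},{"tx":0,"ty":0,"tz":0.014,"ax":0,"ay":0,"az":0,"gripper":0.4},{"tx":0,"ty":0,"tz":0.012,"ax":0,"ay":0,"az":0,"gripper":0.4},{"tx":0,"ty":0,"tz":0.006,"ax":0,"ay":0,"az":0,"gripper":0.4},{"tx":0,"ty":0,"tz":0,"ax":0,"ay":0,"az":0,"gripper":0.4},{"tx":0,"ty":0,"tz":0,"ax":0,"ay":0,"az":0,"gripper":0.4},{"tx":0,"ty":0,"tz":0,"ax":0,"ay":0,"az":0,"gripper":0.4},{"tx":0,"ty":0,"tz":0,"ax":0,"ay":0,"az":0,"gripper":0.4}]' 90
python3 - <<'E'
from h import *
im=cv2.cvtColor(r.snapshot("side"),cv2.COLOR_RGB2BGR)
cv2.imwrite("pics/side9.png",cv2.resize(im[100:320,170:340],None,fx=4,fy=2.7*1,interpolation=cv2.INTER_CUBIC)[:600])
cv2.imwrite("pics/side9z.png",cv2.resize(im[130:220,200:300],None,fx=6,fy=6,interpolation=cv2.INTER_CUBIC))
t=cv2.cvtColor(r.snapshot("top"),cv2.COLOR_RGB2BGR);cv2.imwrite("pics/top9.png",t)
o=blobs(t,(140,215,185,250),115,70);print(o,[cast("top",q[0],.068) for q in o])
for z in(.062,.102,.164):print(z,proj("side",(.6045,-.0802,z)))
print(r.get_state())
E
```

```text
time: 23.05
tool_pos: [0.605, -0.0796, 0.1378]
tool_rot: [180.0, 0.0, 89.9]
contact_force: [1.3, 1.3, -5.2]
finger_gap: 0.0481
[(array([157.52, 232.94]), array([157.53, 232.94]), array([17.9 , 18.55]), 260.1875)] [array([0.4615016 , 0.18048736, 0.068     ])]
0.062 [245.81877199 182.44105468]
0.102 [245.84370993 173.90516819]
0.164 [245.88440449 159.97602723]
{'time': 23.15, 'qpos': array([-8.60972040e+00,  3.08240769e+01,  9.92281562e+01, -2.79517510e-04,
        4.99239791e+01, -8.54912651e+00]), 'qd': array([-0.01191591, -0.06476503,  0.01962476, -0.06719385, -0.07608687,
        0.02734631]), 'joint_torque': array([-1.34182155e-03, -6.03600168e+01, -2.46131033e+01,  8.44730002e-04,
       -1.38963169e-04,  8.96688744e-05]), 'tool_pos': array([ 0.60486196, -0.07954719,  0.13760992]), 'tool_rot': array([1.79976508e+02, 3.74781358e-03, 8.99395853e+01]), 'contact_force': array([-1.23659489,  0.21341675, -5.01991539]), 'ft_torque': array([-0.00243442,  0.00450994, -0.00968421]), 'finger_gap': 0.04844574199747901}
```

View pics/side9z.png

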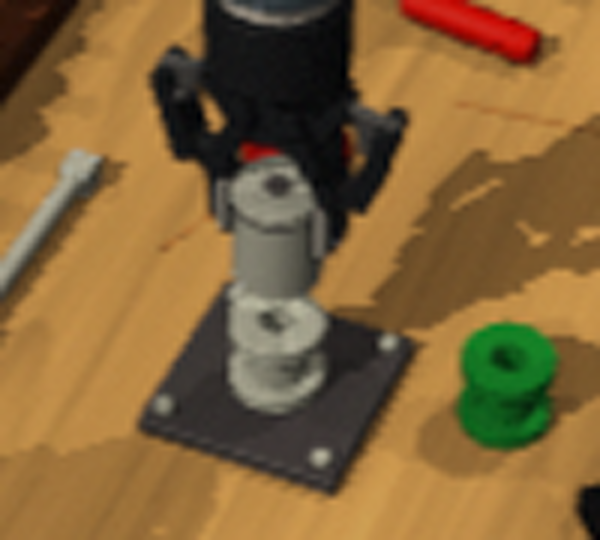

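View pics/top9.png

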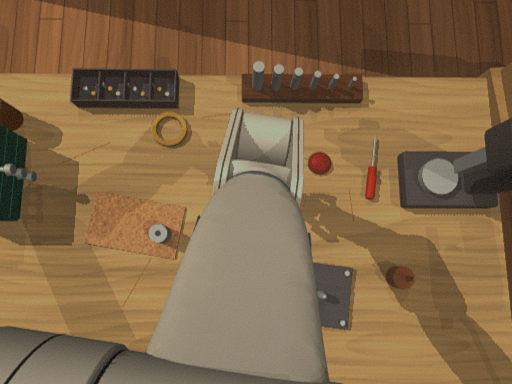

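```bash
python3 -c "
from cell import r
print(r.close_job())"
```

```text
the job is handed in; nothing more can be done
None
```

The job is handed in at about 23 s of the 72 s allowed. The spool is on the 120 mm bolster's spindle and the heavier cartridge is held above it. `close_job` gives no verdict, so success rests on my own checks.

- **Spool:** I slid it down until the height reading put it on the plate, then released it. Afterwards the top view put its centre at (0.604, −0.080), within about 1 mm of the spindle axis.
- **Weighing:** I lifted cartridge B, the one nearer the robot and at lower y, first and it read about 2.1 N. I set it back on the pad and lifted cartridge A, which read about 5 N. A is the heavier one, and it is the one I kept.
- **Final hold:** Cartridge A is upright at (0.605, −0.080), about 40 mm above the spool top, gripped at 90 N. The side view shows a clear gap to the spool.
- **Other cartridge:** B stands upright and released on the pad, within about 1.5 mm of where it started.
- **Bystanders:** Nothing looked moved in the last top view, but I did not measure them. The arm hid part of that view, including the area around the switch cover.

Two readings were slightly off:
- **Position:** Vision placed the spool about 1 mm lower in x than the arm's own reading.
- **Gap:** The finger gap read about 2 mm under the true diameters.

Neither affected the result.

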